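# Let a cable tray down off its packer with a ratchet jack

### The arm

A 6-joint arm with a two-finger parallel gripper is mounted at the origin on the work surface. World frame = base frame: x ahead of the robot, y to its left, z up, the work surface at z = 0. Lengths are in mm, angles in rad, forces in N, time in s.
With the tool pointing down it reaches from about 350 to 975 mm from the base axis. Payload 4.9 kg.
Tool frame: the origin (TCP) lies at the very end of the fingers, on their centre line; the grasp point (between the pads) lies 19 mm behind it; z points along the fingers, y is the line along which they close (so a half turn about z gives the same grasp; the last joint's range is limited). The gripper opens to 85 mm and grips with 20 to 120 N. Pads are 22 mm wide; open, the fingers measure 114 mm over their backs; the gripper's body (76 mm by 85 mm) begins 54 mm behind the grasp point. The pads swing forward as they close: fully open they stand 13 mm farther back than shut.
Start: joints at [1.189, 0.053, 1.613, -0, 1.476, -0.119], TCP at [162.356, 603.525, 231.304] pointing down, gripper open.
Joint ranges: [-3.01, 3.01], [-1.01, 2.22], [0.06, 2.58], [-1.02, 4.17], [0.09, 2.62], [-3.14, 3.14]. Speed limits (rad/s): [2.57, 2.57, 3.14, 3.14, 3.14, 3.14].

### API

Orientations are given as a rotation vector (axis times angle).
In Python, from bench import ctrl, claw, viewer, job_done gives the robot as it stands. Calls block until the motion is done:
- ctrl.move_ptp(position, orientation): joint-space move of the TCP to a pose.
- ctrl.move_l(position, attitude=None, speed=150, until_force=None): straight line of the TCP; attitude=None keeps the orientation; speed is the mean speed in mm/s. With until_force (N) it stops when the force on the tool has changed by that much, and returns True; else False.
- ctrl.set_joints(angles): joint-space move.
- claw.set_gripper(opening, newtons=None): opening from 0.0 (shut) to 1.0 (fully open); newtons is the grip in N (None keeps the last); returns when the fingers have stopped.
- ctrl.hold(seconds).
- ctrl.ik(position, orientation): joint angles nearest the present ones, or None.
- ctrl.state(): the state.
- viewer.grab_frame(name): name is "scene" or "top"; returns a dict with "pixels" (480x640x3 uint8, red, green, blue), "fx", "fy", "cx", "cy" (pixels), "extrinsics" (4x4, takes a point from camera to world coordinates). Camera axes: x right, y up, looking along -z (the intrinsics and any distortion apply to the point x, -y, -z); pixel columns grow to the right and rows downward; lengths in mm; the calibration is good to about 2 mm. A picture is of the moment at which its call begins. There is no depth.
A pose or a line that the arm cannot do raises ctrl.MotionError and nothing moves.
- job_done(): hands the job in; it is judged then, once.
Trained networks look in a picture, given as the dict that the camera call returned (one of the last four; its "shot" number tells which), for a name from the list of things; names that differ only in an ending like _2 or _b are one class to them, and where a whole thing is asked for, a point or a joint stands for the part that bears it (a point fixed in the world has none). Each returns a list of dicts, best first, with "confidence" (0 to 1); they miss things now and then, are a little off and sometimes report something else, mostly with a low value. They report only what shows in the picture. A call takes as long as a camera call. They do not tell look-alikes from the thing itself.
- viewer.trace(name, picture): "region" (480x640 bool, what is visible of it) and "rect" ([left, top, width, height] in pixels, round what is visible of it).
The state is a dict: "time": time; "joint_pos": joint angles; "qvel": joint speeds; "tau": joint torques, N m; "eef_pos": TCP position; "ee_rot": TCP orientation; "ft_force": force on the tool from outside, world axes, zero at the start; "moment": the same for the moment, N m; "gripper_width": opening from 0.0 (shut) to 1.0 (fully open); "finger_force": force on a finger pad.
Only numpy, scipy, OpenCV 4.12 (cv2) and the standard library are available. Lean on these libraries where they do the work, as an engineer would, in place of code of your own. Each camera call takes 0.05 s, during which the arm holds its last target. There are 200 camera calls.

### The job

The loose end of the cable tray is packed up on a wooden packer. Raise the ratchet jack click by click, lifting it by its black grip, just until the jack carries the tray and the packer is loose; then draw the packer out and lay it flat on the bench clear of the tray and the jack, and finally squeeze the jack's release lever to the grip and ease the jack right down so that the tray lies on its bearer. Leave the release lever alone while the packer is under the tray, never let the tray drop or the jack fall or be forced against its stops, and do not disturb the other things on the bench.

Things in the scene. Friction and masses are not known exactly. Their poses are not given: they have to be found in the camera images.
- run: Fixed part of the tray run: two galvanised 41 mm strut bearers lying across it (along x) and a short stub of tray, bolted down. Origin on the bench under its middle. y runs level along the tray from the hinged end (y = -210 mm) to the loose end (+235 mm); -x is the side where the jack's upright stands and the packer sticks out.
- tray (a joint): Angle of the hinged length of tray about its splice bolts, rad: 0 = level, lying on the bearer; about 0.115 while it rests on the packer; grows as the loose end rises. Each 0.01 more opens a gap of about 2.2 mm over the packer. It should not go beyond 0.19 (16 mm over the packer).
- tray_end (a point): Middle of the lower edge of the tray's loose end. Galvanised perforated tray, 0.75 kg, 440 mm long, 100 mm wide (x = -50 to +50 mm in the run's frame), sides 40 mm high. Its splice bolts lie across the run at y = -210 mm, 61 mm above the bench; its underside is 20 mm below them.
- bearer_top (a point): Middle of the top of the bearer that carries the tray: 41 mm above the bench, 41 mm wide, 180 mm long (x = -95 to +85 mm, y = +30 mm in the run's frame). The packer lies on it.
- packer_mid (a point): Centre of the wooden packer, a loose batten 150 x 45 x 25 mm (its own x, y, z), 0.09 kg. It lies flat on the bearer, across the run; some 75 mm sticks out from under the tray to the run's -x side, where it can be taken from above across its 45 mm width. It comes out along its length, to -x.
- packer_near (a point): Middle of the packer's end that sticks out (75 mm from its centre, half-way up).
- packer_far (a point): Middle of the packer's end under the tray (75 mm from its centre, half-way up).
- jack: Ratchet jack; its foot is a steel plate 160 x 120 x 8 mm bolted to the bench (x = -50 to +110, y = -60 to +60 mm). Origin on the bench under the fixed toothed bar (16 x 10 mm, top 132 mm high, teeth on its +y face); z up, y along the tray, x towards the tray: the jack's toe reaches 120 mm to +x, under the tray.
- jack_rail (a joint): Height of the sliding rail (with toe, grip and lever, 0.4 kg; 3 N guide friction), m: 0 = right down on its stop, 0.094 = fully up. Pulled up, its sprung pawl clicks over the teeth (up to 8 N extra); going down it is caught by the next tooth: it rests only at 0, 0.012, 0.022, 0.032 ... 0.082 (10 mm pitch). Starts on one of these. The tray adds about 4 N once the saddle meets it.
- saddle_top (a point): Top of the round rib on the jack's toe that bears under the tray: 32 mm above the bench at rail height 0, which is 9 mm below the tray when that lies level.
- grip_mid (a point): On the axis of the jack's fixed grip: upright black block, 22 mm (jack x) x 14 mm (jack y), 64 mm tall, top 27 mm above this point. In the jack's frame x = 0, y = -13 mm, z = 147 mm + rail height. Taken by itself across its 22 mm, the lever is not touched.
- tab_mid (a point): Middle of the release lever's thumb tab: steel, 22 mm (jack x) x 7 x 44 mm tall, beside the grip on its +y side at the same height, 30 mm of air between. Outside width over grip and tab about 52 mm at rest, 40 mm squeezed home; the middle between the two outer faces lies at jack y = +5 mm at rest, 0 squeezed home.
- jack_lever (a joint): Angle of the release lever, rad: 0 = pawl in the teeth (sprung); 0.09 = pawl just clear of the teeth (it swings that far by itself at each click); 0.16 = squeezed home to its stop, the tab 11.5 mm nearer the grip. Takes 3 to 5 N, some 3 N more while the pawl carries the weight. Pinching tab and grip together frees the pawl and holds the rail; once the pawl is clear only the fingers hold it up.
- screwdriver_grip (a point): Screwdriver lying on the bench, 190 mm long: the middle of its handle. To be left alone.
- tape_roll: Roll of tape lying flat on the bench, 70 mm across, 19 mm high: centre of its underside. To be left alone.
- outlet_box: White outlet box 86 x 86 x 45 mm on the bench: centre of its underside. To be left alone.
There are look-alikes about, which are no part of the job. Of the things that look like the part that bears packer_mid, the middle-sized one is meant.

How it is judged (in metres and radians):
On the way, in this order (a step that is already met when the one before it is completed fails the run):
1. the jack, let go of and standing on its ratchet, carries the tray clear of the packer (at least about 1.5 mm) (value of joint tray above 0.122 rad and contact force between the fingers and jack_rail below 0.3 N and contact force between packer and tray below 0.05 N), for 0.3 s.
2. the packer is right out from under the tray while the jack still holds the tray up ((x of each of packer_near, packer_far in the frame of run below -0.055 m or x of each of packer_near, packer_far in the frame of run above 0.055 m or y of each of packer_near, packer_far in the frame of run above 0.24 m or y of each of packer_near, packer_far in the frame of run below -0.32 m) and value of joint tray above 0.118 rad), for 0.1 s.
At the end, for the whole second after the job is handed in: The tray lies on its bearer (within 0.012 rad of level), the jack's rail is right down (within 4 mm) with its lever let go, and the packer lies flat and still on the bench, wholly out from under the tray (both ends at least 5 mm beyond its edge) and at least 80 mm from the jack's upright (value of joint tray below 0.012 rad and value of joint jack_rail below 0.004 m and value of joint jack_lever below 0.1 rad and (x of each of packer_near, packer_far in the frame of run below -0.055 m or x of each of packer_near, packer_far in the frame of run above 0.055 m or y of each of packer_near, packer_far in the frame of run above 0.24 m or y of each of packer_near, packer_far in the frame of run below -0.32 m) and height (world z) of packer_mid below 0.018 m and horizontal distance between packer_mid and jack above 0.08 m and linear speed of packer below 0.02 m/s); the robot touches nothing.
It fails at once if the release lever is squeezed (beyond 0.125 rad) while the packer is still under the tray (value of joint jack_lever above 0.125 rad and horizontal distance between packer_mid and bearer_top below 0.1 m).
It fails at once if the tray is lifted further than needed (beyond 0.19 rad, 16 mm above the packer) (value of joint tray above 0.19 rad).
It fails at once if the tray drops (faster than 0.5 rad/s) or the jack's rail falls (faster than 0.25 m/s) (velocity of joint tray below -0.5 rad/s or velocity of joint jack_rail below -0.25 m/s).
It fails at once if the jack is forced or dropped on to a tooth or its bottom stop (more than 30 N) (contact force between jack_rail and jack_post above 30 N).
It fails at once if another thing on the bench is pushed about (more than 20 mm) (distance of any of screwdriver_grip, tape_roll, outlet_box from where it was at the start of the episode above 0.02 m).
It also fails if it takes over 72 s, if anything falls off the work surface, if the arm or the gripper's body presses on something with over 40 N, if the wrist force passes 120 N, or if a joint passes its speed limit or range.

## Working session

There is one attempt and no reset: what is moved stays moved. The work goes in short steps, each a Python script; the robot and the scene stay as the last script left them, time stands still between calls to the robot, and variables do not carry over. Pictures are saved under pics/ and viewed, at most 10 in all, crops included, and the job is handed in when it is done.

```bash
ls; mkdir -p pics; cat > h.py <<'E'
from bench import ctrl, claw, viewer, job_done
import numpy as np, cv2
def save(f,n,crop=None,s=1):
    p=f["pixels"][:,:,::-1]
    if crop: l,t,w,h=crop; p=p[t:t+h,l:l+w]
    cv2.imwrite("pics/"+n,cv2.resize(np.ascontiguousarray(p),None,fx=s,fy=s,interpolation=cv2.INTER_CUBIC))
def ray(f,u,v):
    E=np.array(f["extrinsics"]); d=E[:3,:3]@np.array([(u-f["cx"])/f["fx"],-(v-f["cy"])/f["fy"],-1]); return E[:3,3],d
def atz(f,u,v,z):
    o,d=ray(f,u,v); return o+d*(z-o[2])/d[2]
def proj(f,P):
    E=np.array(f["extrinsics"]); q=E[:3,:3].T@(np.array(P)-E[:3,3]); return np.array([f["cx"]+f["fx"]*q[0]/-q[2], f["cy"]-f["fy"]*q[1]/-q[2]])
def tri(f1,p1,f2,p2):
    o1,d1=ray(f1,*p1);o2,d2=ray(f2,*p2)
    s=np.linalg.lstsq(np.c_[d1,-d2],o2-o1,rcond=None)[0]
    a,b=o1+d1*s[0],o2+d2*s[1]; return (a+b)/2,np.linalg.norm(a-b)
E
python3 - <<'E'
from h import *
fs=viewer.grab_frame("scene");ft=viewer.grab_frame("top")
save(fs,"s0.png");save(ft,"t0.png")
for f,n in((fs,"scene"),(ft,"top")):
    print(n,{k:v for k,v in f.items() if k not in("pixels",)})
    for o in["run","tray_end","packer_mid","jack","grip_mid","tab_mid","screwdriver_grip","tape_roll","outlet_box"]:
        for r in viewer.trace(o,f)[:4]:
            ys,xs=np.nonzero(r["region"]); print(o,round(r["confidence"],2),r["rect"],xs.mean().round(1),ys.mean().round(1),len(xs))
print(ctrl.state())
E
```

```text
pics
scene {'fx': 492.06342214095207, 'fy': 492.06342214095207, 'cx': 319.98621020730496, 'cy': 234.69508489284843, 'extrinsics': array([[-2.59557867e-01, -8.45138178e-01,  4.67302016e-01,
         1.24144348e+03],
       [ 9.65607393e-01, -2.19485732e-01,  1.39385711e-01,
         1.67609233e+02],
       [-1.52340609e-02,  4.87408939e-01,  8.73040921e-01,
         1.29280314e+03],
       [ 0.00000000e+00,  0.00000000e+00,  0.00000000e+00,
         1.00000000e+00]]), 'shot': 1}
run 0.56 [195.8, 213.5, 198.9, 80.7] 294.6 251.8 7973
tray_end 0.75 [232.2, 221.1, 162.0, 65.8] 314.7 254.3 6116
packer_mid 0.83 [314.6, 221.8, 22.9, 16.3] 326.3 228.0 262
packer_mid 0.73 [354.7, 177.3, 69.1, 35.9] 390.1 195.5 1434
packer_mid 0.61 [228.1, 292.0, 37.9, 14.7] 247.8 299.1 508
jack 0.84 [347.3, 218.3, 57.6, 76.7] 384.4 257.4 961
grip_mid 0.83 [374.3, 221.7, 23.5, 24.5] 385.4 235.5 243
tab_mid 0.51 [395.6, 220.1, 6.5, 18.4] 394.9 228.9 42
tab_mid 0.47 [193.5, 213.9, 200.5, 76.5] 295.4 252.0 7821
tape_roll 0.69 [316.8, 219.8, 17.5, 17.8] 327.0 228.1 267
tape_roll 0.62 [430.3, 219.4, 23.2, 20.5] 443.
[... 1471 characters left out ...]
ime': 1.0, 'joint_pos': array([ 1.18900038e+00,  5.27048714e-02,  1.61290746e+00, -2.02386111e-05,
        1.47599152e+00, -1.18986251e-01]), 'qvel': array([ 6.32691707e-04, -5.64190264e-04, -2.60589560e-06,  8.90020311e-04,
       -6.92444729e-04, -1.18362477e-03]), 'tau': array([-3.09117086e-04, -3.93707120e+01, -3.70460057e+01, -1.82430826e-04,
        6.65492880e-04,  4.19164948e-06]), 'eef_pos': array([162.36089178, 603.52176696, 231.29609   ]), 'ee_rot': array([ 4.11628303e-01,  3.11449215e+00, -2.48870078e-05]), 'ft_force': array([-0.57416061, -0.35715829,  1.04419926]), 'moment': array([-0.02151018,  0.01758179,  0.00039538]), 'finger_force': 0.0, 'gripper_width': 0.9984022899111512}
```

View pics/s0.png

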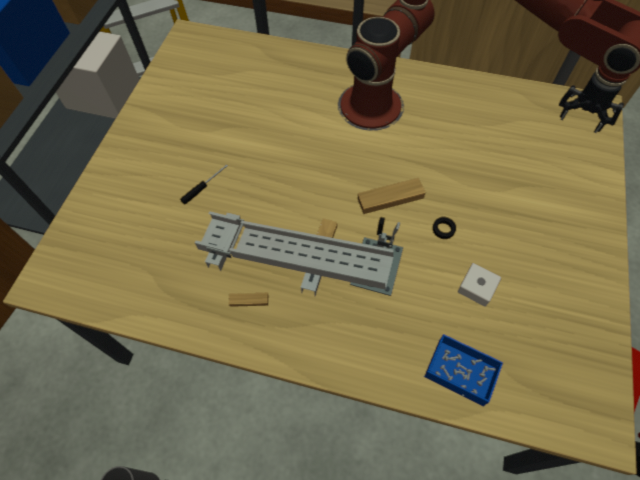

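View pics/t0.png

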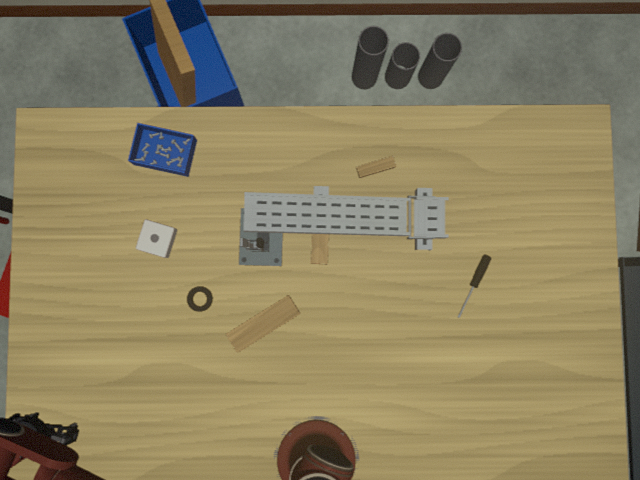

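The top view shows the run with its loose end to the left (world +y) and the jack at (257,242). Candidates for the packer, top/scene pixels:
- The batten under the tray, (320,249)/(326,228). It is middle-sized.
- The large batten, (263,323)/(390,195).
- The small batten, (376,166)/(248,299).

I choose the one under the tray and check it in a close crop.

```bash
python3 - <<'E'
from h import *
fs=viewer.grab_frame("scene");ft=viewer.grab_frame("top")
def c(f,l,t,w,h,s): return cv2.resize(np.ascontiguousarray(f["pixels"][t:t+h,l:l+w,::-1]),None,fx=s,fy=s,interpolation=cv2.INTER_CUBIC)
a=c(ft,230,180,100,100,4); b=c(fs,310,200,100,100,4)
d=c(ft,230,180,228,55,3.5)[:200,:800]
im=np.zeros((600,800,3),np.uint8); im[:400,:400]=a; im[:400,400:]=b; im[400:400+d.shape[0],:d.shape[1]]=d
cv2.imwrite("pics/c1.png",im)
E
```

```text
(no output)
```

View pics/c1.png

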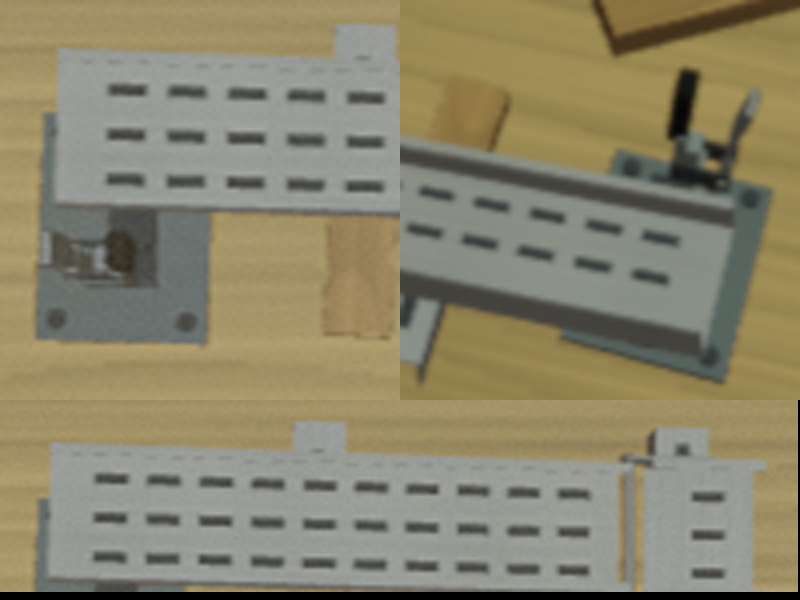

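The crop shows that the middle batten (top 320,249) sticks out from under the tray on the jack's side, so the choice holds. The foot-plate corners are at top px (239,265), (281.7,266.2) and (241,208.2). The grip top is at scene px (382,218).

```bash
python3 - <<'E'
from h import *
fs=viewer.grab_frame("scene");ft=viewer.grab_frame("top")
A=atz(ft,281.8,266.2,8);B=atz(ft,239,265,8);C=atz(ft,241,208.2,8)
print("foot",A.round(1),B.round(1),C.round(1))  # A=(-50,-60) B=(-50,60) C=(110,60)
ey=(B-A)/np.linalg.norm(B-A); ex=(C-B)/np.linalg.norm(C-B); print(np.linalg.norm(B-A),np.linalg.norm(C-B),"yaw",np.arctan2(-ey[0],ey[1]),np.arctan2(ex[1],ex[0]))
src=np.array([[-50,-60],[-50,60],[110,60]]);dst=np.array([A,B,C])[:,:2]
sc=src-src.mean(0);dc=dst-dst.mean(0);yaw=np.arctan2((sc[:,0]*dc[:,1]-sc[:,1]*dc[:,0]).sum(),(sc*dc).sum())
R=np.array([[np.cos(yaw),-np.sin(yaw)],[np.sin(yaw),np.cos(yaw)]]);J=dst.mean(0)-R@src.mean(0);print("jack",J,yaw)
g=J+R@[0,-13];t=J+R@[0,28]
print("rail: proj of grip top centre (scene, top):")
for r in(0,12,22,32,42,52): print(r,proj(fs,[*g,174+r]).round(1),proj(ft,[*g,174+r]).round(1),"tab",proj(fs,[*t,169+r]).round(1),proj(ft,[*t,169+r]).round(1))
def reg(f,n,i=0):
    L=viewer.trace(n,f); return L
for f,nm in((fs,"s"),(ft,"t")):
  for n in("packer_mid","grip_mid","tray_end"):
    for r in reg(f,n):
      (c,wh,a)=cv2.minAreaRect(np.argwhere(r["region"])[:,::-1].astype(np.float32)); print(nm,n,round(r["confidence"],2),np.round(c,1),np.round(wh,1),round(a,1))
P=[atz(ft,*p,66) for p in((310.75,263.75),(328,264.5))];print("packer near corners",P)
print("tray end low corners px->z~93+40", [atz(ft,*p,z).round(1) for p,z in(((244.5,192.2),135),((243.8,231.2),135),((445,197),81))])
E
```

```text
foot [524.4  90.8   8. ] [528.5 209.6   8. ] [687.5 204.5   8. ]
118.93425051428217 159.03227762279494 yaw -0.03496162943245373 -0.032163736198896585
jack [576.13534575 148.43545974] -0.0338536982741657
rail: proj of grip top centre (scene, top):
0 [380.4 225.4] [260.5 243.5] tab [395.5 230.2] [244.3 243.2]
12 [380.9 223.1] [260.  243.1] tab [396.1 227.9] [243.7 242.8]
22 [381.2 221.1] [259.7 242.8] tab [396.5 226. ] [243.2 242.5]
32 [381.6 219.1] [259.3 242.5] tab [397. 224.] [242.8 242.2]
42 [382.  217.1] [258.9 242.2] tab [397.5 222. ] [242.3 241.9]
52 [382.3 215.1] [258.6 241.9] tab [398. 220.] [241.8 241.6]
s packer_mid 0.84 [247.  299.5] [13. 38.] 90.0
s packer_mid 0.7 [390.4 195.1] [22.  67.1] 75.7
s packer_mid 0.57 [326.6 228.2] [16.4 17.1] 18.4
s grip_mid 0.86 [383.9 233.5] [20.1 27.3] 22.4
s grip_mid 0.41 [326.6 228.1] [16.7 19. ] 20.6
s tray_end 0.76 [310.6 254. ] [160.   41.4] 11.3
s tray_end 0.35 [327.3 228.2] [17.7 18.7] 18.4
t packer_mid 0.92 [319.5 248.5] [29. 17.] 90.0
t packer_mid 0.74 [375.8 166. ] [14.  39.6] 72.9
t packer_mid 0.57 [263.3 323.1] [23.  75.9] 57.8
t grip_mid 0.73 [255.  241.5] [17. 28.] 90.0
t grip_mid 0.64 [473.7 284.6] [ 8.9 64.8] 26.6
t tray_end 0.76 [326.4 214.6] [166.4  40.5] 1.8
packer near corners [array([528.42673138,  10.34075367,  66.        ]), array([526.09891264, -35.82583757,  66.        ])]
tray end low corners px->z~93+40 [array([711.6, 180.1, 135. ]), array([610.5, 181.7, 135. ]), array([ 704. , -350.3,   81. ])]
```

```bash
cat >> h.py <<'E'
from scipy.spatial.transform import Rotation as Ro
J=np.array([576.1,148.4]);YAW=-0.034
RJ=np.array([[np.cos(YAW),-np.sin(YAW)],[np.sin(YAW),np.cos(YAW)]])
def jw(x,y,z): return np.array([*(J+RJ@[x,y]),z])
def down(a): return (Ro.from_euler('z',a)*Ro.from_euler('x',np.pi)).as_rotvec()
def best(p,angs):
    q=[(ctrl.ik(p,down(a)),a) for a in angs]; q=[(abs(k[5]),a) for k,a in q if k is not None]; return min(q)[1]
E
python3 - <<'E'
from h import *
a=best(jw(0,-13,300),[YAW+np.pi/2,YAW-np.pi/2]);b=best(jw(0,5,250),[YAW,YAW+np.pi,YAW-np.pi]);print(a,b)
ctrl.move_ptp(jw(0,-13,300),down(a)); claw.set_gripper(0.0,40)
ctrl.move_l(jw(0,-13,240),speed=100)
print(ctrl.move_l(jw(0,-13,180),speed=15,until_force=3)); s=ctrl.state();print(s["time"],s["eef_pos"],s["ft_force"],s["gripper_width"])
ctrl.move_l(jw(0,-13,270),speed=100);claw.set_gripper(1.0)
s=ctrl.state();print(s["time"],s["joint_pos"].round(2))
f=viewer.grab_frame("scene");save(f,"s2.png",(310,150,130,110),6)
E
```

```text
1.5367963267948965 3.1075926535897933
True
7.5083 [575.69242827 135.38528179 205.74364897] [0.88527724 0.34085073 2.44181115] 0.003262560713596318
9.0917 [ 0.11 -0.05  1.65 -0.    1.54  0.14]
```

View pics/s2.png

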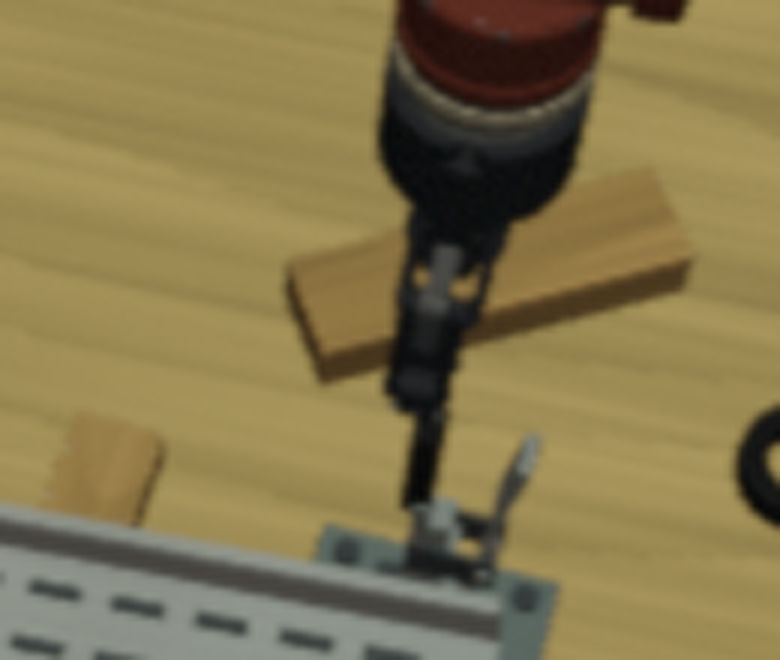

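Touching the grip top gave z = 205.7, so the rail is at 32 mm. The target tooth is 62 mm, about 3 mm clear. The view shows the gripper right above the grip with the lever clear.

```bash
python3 - <<'E'
from h import *
ctrl.move_l(jw(0,-13,162),speed=80)
claw.set_gripper(0.0,80); s=ctrl.state();print(s["time"],s["eef_pos"].round(2),s["ft_force"].round(1),s["gripper_width"],s["finger_force"])
x,y,z0=s["eef_pos"]
for dz in(12,22,33):
    ctrl.move_l([x,y,z0+dz],speed=20); s=ctrl.state();print(dz,s["time"],s["eef_pos"][2]-z0,s["ft_force"].round(1),s["gripper_width"])
print(ctrl.move_l([x,y,z0+27],speed=6,until_force=7)); s=ctrl.state();print(s["eef_pos"][2]-z0,s["ft_force"].round(1))
E
```

```text
11.2417 [578.08 135.33 162.89] [ 9.7  0.6 -2.4] 0.24437120067567886 78.8873541355133
12 12.05 11.189092204043988 [ 4.   0.6 -7.2] 0.24418061365874566
22 12.7 22.250873017737717 [ 3.8  1.  -5.7] 0.24435695271908484
33 13.4 32.05734520928249 [ 6.1  0.6 -8.9] 0.24223919325392526
True
29.61350609004026 [-0.4 -0.9  5.2]
```

```bash
python3 - <<'E'
from h import *
claw.set_gripper(1.0,80); s=ctrl.state(); x,y,z=s["eef_pos"];print(s["time"],s["ft_force"].round(1))
ctrl.move_l([x,y,290],speed=120)
# clear view
ctrl.move_ptp([430,300,300],down(best(np.array([430,300,300.]),[YAW,YAW+np.pi])))
print(ctrl.state()["time"])
fs=viewer.grab_frame("scene");ft=viewer.grab_frame("top")
def c(f,l,t,w,h,s): return cv2.resize(np.ascontiguousarray(f["pixels"][t:t+h,l:l+w,::-1]),None,fx=s,fy=s,interpolation=cv2.INTER_CUBIC)
cv2.imwrite("pics/c3.png",np.hstack([c(ft,230,180,100,100,4),c(fs,310,200,100,100,4)]))
for r in viewer.trace("packer_mid",ft):
    (cc,wh,a)=cv2.minAreaRect(np.argwhere(r["region"])[:,::-1].astype(np.float32)); print(r["rect"],np.round(cc,1),np.round(wh,1),a,atz(ft,*cc,66).round(1))
E
```

```text
14.7 [-0.1 -0.1 -0.8]
16.7917
[356.6, 156.1, 38.5, 19.1] [376.  166.1] [12.4 38.6] 72.6459732055664 [ 792.2 -168.6   66. ]
[225.2, 294.2, 74.6, 58.6] [262.8 323.1] [23.2 77.2] 57.61932373046875 [371.9 138.7  66. ]
[308.9, 234.0, 20.2, 30.4] [320.  248.5] [29. 18.] 90.0 [569.2 -14.8  66. ]
[460.3, 251.4, 33.5, 68.5] [473.1 285.3] [ 9.4 67.5] 26.56505012512207 [ 467.9 -422.9   66. ]
```

View pics/c3.png

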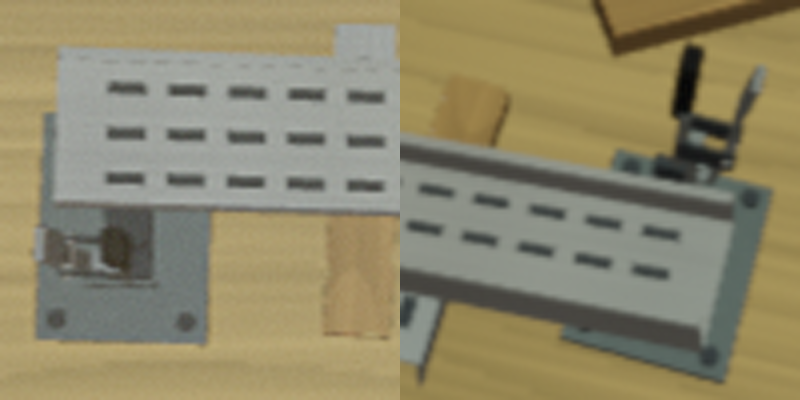

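The grip and lever now stand about 25 crop px higher and the lever is at rest. Next is the packer: its near end is at world (527,-13), so I take it about 25 mm in from that end.

```bash
python3 - <<'E'
from h import *
A=-0.042
p=np.array([553.,-14.,140.]);a=best(p,[A,A+np.pi,A-np.pi]);o=down(a)
ctrl.move_ptp([480,-14,200],o); ctrl.move_l(p,speed=200)
print(ctrl.move_l([p[0],p[1],44],speed=60,until_force=6))
claw.set_gripper(0.0,50); s=ctrl.state();print(s["time"],s["eef_pos"].round(1),s["ft_force"].round(1),s["gripper_width"],s["finger_force"])
x,y,z=s["eef_pos"]; d=np.array([-np.cos(A),-np.sin(A),0])
for L in(30,118):
    ctrl.move_l(np.array([x,y,z+0.6])+d*L,speed=60);s=ctrl.state();print(L,s["time"],s["eef_pos"].round(1),s["ft_force"].round(1),s["gripper_width"])
f=viewer.grab_frame("scene");save(f,"s4.png",(290,130,130,110),6)
E
```

```text
False
21.9167 [553.3 -14.   44.4] [-0.6  0.1  2.5] 0.513430927327852 51.32085621356964
30 22.5583 [522.9 -12.7  44.9] [ 0.4  0.3 -0.3] 0.5158251628231113
118 24.175 [435.7  -9.1  45.2] [-0.5 -0.1 -0.7] 0.5143492776618179
```

View pics/s4.png

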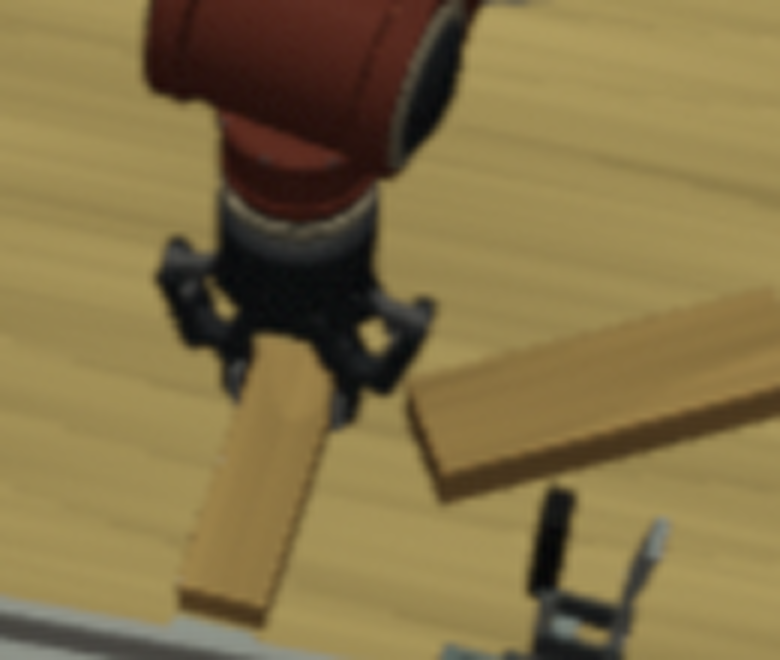

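The packer is held cleanly and right out from under the tray: its far end is at crop (222,610), in front of the tray edge, and the jack is still up. Now I lay it down at about (475,-120).

```bash
python3 - <<'E'
from h import *
x,y,z=ctrl.state()["eef_pos"]
ctrl.move_l([420,y,z+30],speed=150); ctrl.move_l([420,-120,z+30],speed=200)
ctrl.move_l([420,-120,12],speed=80)
print(ctrl.move_l([420,-120,0],speed=12,until_force=4)); s=ctrl.state();print(s["time"],s["eef_pos"].round(1),s["ft_force"].round(1))
claw.set_gripper(1.0,50); print(ctrl.state()["ft_force"].round(1))
ctrl.move_l([420,-120,150],speed=150)
P=jw(1.9,5,300); b=best(P,[YAW,YAW+np.pi,YAW-np.pi]); ctrl.move_l([420,-120,300],speed=200);
fs=viewer.grab_frame("scene");ft=viewer.grab_frame("top")
for f in(fs,ft):
  for r in viewer.trace("packer_mid",f):
    (c,wh,a)=cv2.minAreaRect(np.argwhere(r["region"])[:,::-1].astype(np.float32)); print(np.round(c,1),np.round(wh,1),a,atz(f,*c,25).round(0))
ctrl.move_ptp(P,down(b)); s=ctrl.state();print(s["time"],s["eef_pos"].round(1))
f=viewer.grab_frame("top");save(f,"t5.png",(210,140,160,140),5)
f=viewer.grab_frame("scene");save(f,"s5.png",(290,130,130,110),6)
E
```

```text
True
26.9583 [ 420.  -120.     3.4] [-0.5 -0.1  2.5]
[-0.7 -0.4  0.6]
[248. 299.] [13.1 40.3] 88.31531524658203 [ 809. -174.   25.]
[392.6 230.8] [ 4.1 32.2] 25.463346481323242 [496. 169.  25.]
[298.8 205.3] [16.5 46.5] 19.98310661315918 [ 480. -124.   25.]
[390.  195.4] [22.6 66.5] 74.57783508300781 [375. 138.  25.]
[376.4 166. ] [12.7 38.5] 75.46554565429688 [ 801. -174.   25.]
[263.3 323.3] [23.1 75.6] 57.771244049072266 [368. 141.  25.]
[359.5 275.5] [37. 17.] 90.0 [ 497. -123.   25.]
31.875 [578.2 153.  300. ]
```

View pics/s5.png

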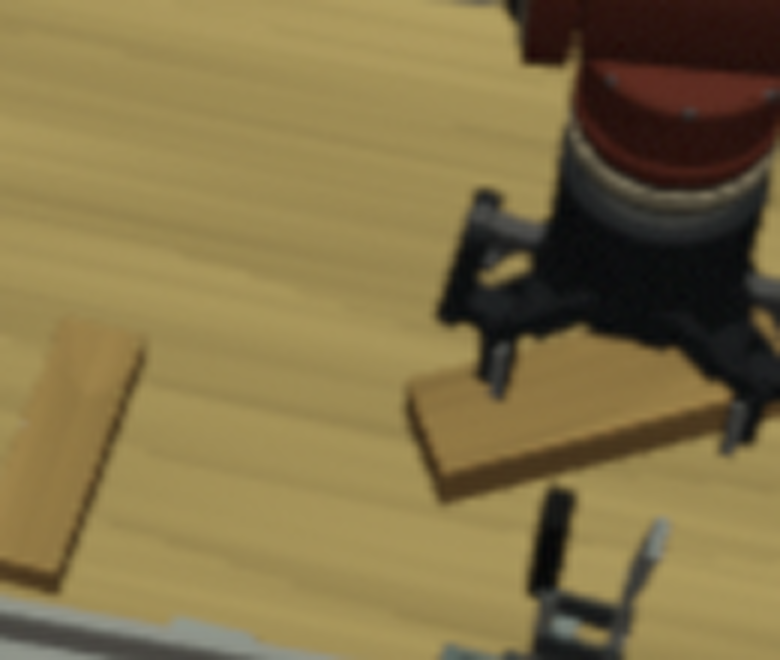

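The packer lies flat at about (490,-123), well clear of the tray. The open fingers straddle grip (545,540) and tab (650,540). Now I pinch.

```bash
python3 - <<'E'
from h import *
def st(t): s=ctrl.state();print(t,round(s["time"],2),s["eef_pos"].round(1),s["ft_force"].round(1),round(float(s["gripper_width"]),3),round(float(s["finger_force"]),1)); return s
print(ctrl.move_l(jw(1.9,5,245),speed=100),ctrl.move_l(jw(1.9,5,187),speed=40,until_force=5)); st("down")
claw.set_gripper(0.62,40); st("0.62")
claw.set_gripper(0.0,40); st("closed")
E
```

```text
False False
down 34.27 [578.4 153.4 187.4] [-0.  -0.6  0.9] 1.002 0.0
0.62 34.7 [578.4 153.8 187.6] [0.3 2.3 1.2] 0.621 1.3
closed 34.97 [578.1 150.1 185.2] [ 1.6 -9.3 -4.3] 0.444 41.9
```

The lever is squeezed home (width 0.444, about 38–40 mm) and the jack's weight is in the fingers. I ease it down.

```bash
python3 - <<'E'
from h import *
def st(t): s=ctrl.state();print(t,round(s["time"],2),s["eef_pos"].round(1),s["ft_force"].round(1),round(float(s["gripper_width"]),3),round(float(s["finger_force"]),1)); return s
s=st("a"); x,y,z=s["eef_pos"]; y=149.3
ctrl.move_l([x,y,175],speed=20); st("b")
ctrl.move_l([x,y,142],speed=30); st("c")
ctrl.move_l([x,y,132],speed=15); st("d")
print(ctrl.move_l([x,y,120],speed=8,until_force=8)); st("e")
f=viewer.grab_frame("scene");save(f,"s6.png",(290,170,130,110),6)
E
```

```text
a 34.97 [578.1 150.1 185.2] [ 1.6 -9.3 -4.3] 0.444 41.9
b 35.75 [578.  149.8 174.2] [ 4.1  3.1 -5.6] 0.443 41.0
c 37.0 [578.1 149.7 141.3] [ 3.8  4.5 -4.7] 0.443 40.5
d 37.82 [578.1 149.7 132. ] [ 2.6  5.8 -2.4] 0.44 40.6
True
e 38.52 [578.1 149.9 129.2] [-1.5  0.2  3.5] 0.442 42.6
```

View pics/s6.png

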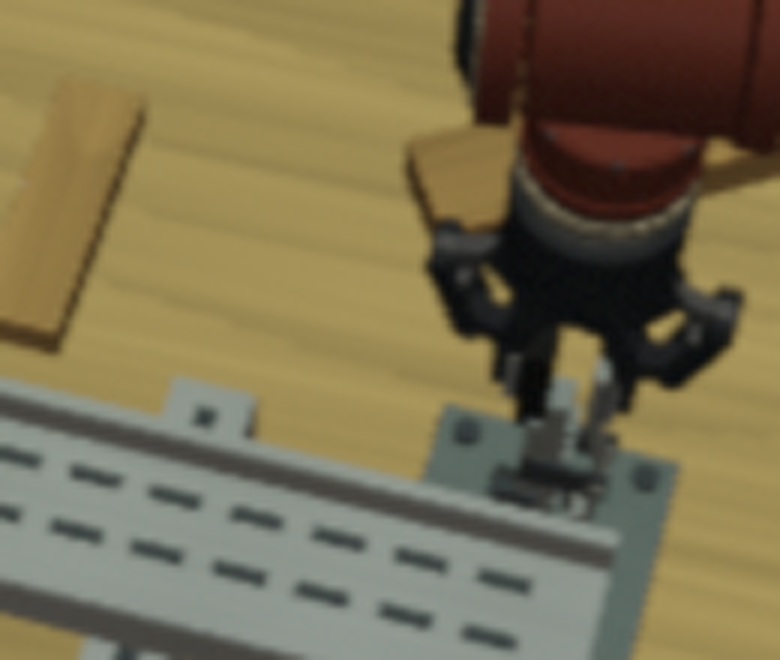

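The tray looks level on its bearer and the jack is low. I check that this is the real stop with a further gentle push.

```bash
python3 - <<'E'
from h import *
def st(t): s=ctrl.state();print(t,round(s["time"],2),s["eef_pos"].round(1),s["ft_force"].round(1),round(float(s["gripper_width"]),3),round(float(s["finger_force"]),1)); return s
x,y,z=ctrl.state()["eef_pos"]
print(ctrl.move_l([x,149.5,z-5],speed=5,until_force=6)); st("e")
E
```

```text
True
e 38.93 [578.1 149.8 129.2] [-0.8  0.   3.4] 0.449 42.4
```

```bash
python3 - <<'E'
from h import *
claw.set_gripper(1.0,20); s=ctrl.state();print(s["time"],s["eef_pos"].round(1),s["ft_force"].round(1)); x,y,z=s["eef_pos"]
ctrl.move_l([x,y,260],speed=120)
a=best(jw(2,-13,230),[YAW+np.pi/2,YAW-np.pi/2]); ctrl.move_ptp(jw(2,-13,240),down(a)); claw.set_gripper(0.0,40)
ctrl.move_l(jw(2,-13,190),speed=80)
print(ctrl.move_l(jw(2,-13,160),speed=12,until_force=3)); s=ctrl.state();print(s["time"],s["eef_pos"].round(2),s["ft_force"].round(1))
ctrl.move_l(jw(2,-13,280),speed=120); ctrl.move_ptp([430,300,300],down(best(np.array([430,300,300.]),[YAW,YAW+np.pi])))
print(ctrl.state()["time"])
fs=viewer.grab_frame("scene");ft=viewer.grab_frame("top")
def c(f,l,t,w,h,s): return cv2.resize(np.ascontiguousarray(f["pixels"][t:t+h,l:l+w,::-1]),None,fx=s,fy=s,interpolation=cv2.INTER_CUBIC)
cv2.imwrite("pics/c7.png",np.hstack([c(ft,230,180,160,140,2.5),c(fs,310,180,100,88,4)[:350]]))
E
```

```text
39.4667 [578.1 150.  128.9] [-0.3 -0.3  0.2]
True
45.025 [577.63 135.36 174.01] [-0.3 -0.9  3.9]
47.175
```

View pics/c7.png

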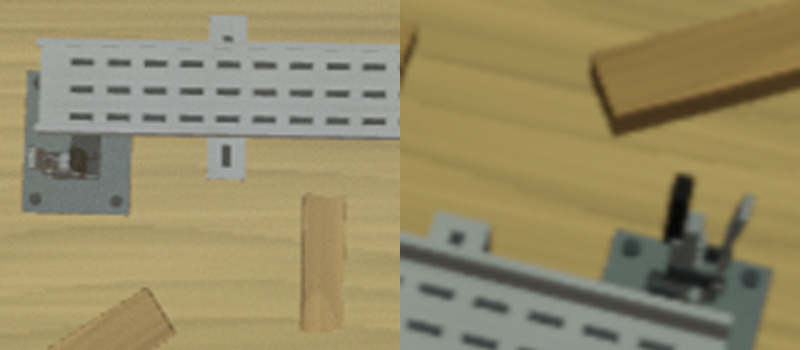

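The grip top now reads z = 174.0, so the rail is at 0. The tray is down, the lever is back at rest, and the packer lies flat at crop (323,262), clear of everything.

```bash
python3 -c "
from h import *
print(job_done())"
```

```text
the job is handed in; nothing more can be done
None
```

I handed the job in at about 47 s of robot time, and the judge's result isn't shown: the tray lies on its bearer, the jack is right down with its lever released, and the packer lies flat on the bench clear of both.

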